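# Clamp a mended book board

### The arm

A 6-joint arm with a two-finger parallel gripper is mounted at the origin on the work surface. World frame = base frame: x ahead of the robot, y to its left, z up, the work surface at z = 0. Lengths are in mm, angles in rad, forces in N, time in s.
With the tool pointing down it reaches from about 300 to 750 mm from the base axis. Payload 8.5 kg.
Tool frame: the origin (TCP) lies at the very end of the fingers, on their centre line; the grasp point (between the pads) lies manip.grip_depth behind it (manip.grip_depth is the distance from the TCP to the grasp point, in mm); z points along the fingers, x is the direction in which the jaws open and shut, and the axes are right-handed (so a half turn about z gives the same grasp; the last joint's range is limited). The gripper opens to 85 mm and grips with 20 to 120 N. Pads are 22 mm wide; open, the fingers measure 114 mm over their backs; the gripper's body (76 mm by 85 mm) begins 54 mm behind the grasp point. The pads swing forward as they close: fully open they stand 13 mm farther back than shut.
Start: joints at [0.928, 0.381, 1.297, -0, 1.464, -0.215], TCP at [228.168, 500.419, 198.722] pointing down, gripper open.
Joint ranges: [-3.11, 3.11], [-0.89, 2.33], [0.22, 2.48], [-1.42, 4.56], [0.17, 2.85], [-2.88, 2.88]. Speed limits (rad/s): [2.39, 2.39, 3.14, 3.14, 3.14, 3.14].

### API

Orientations are given as a unit quaternion [x, y, z, w].
In Python, from plant import manip gives the robot as it stands. The module is installed in compiled form; this text tells all that it offers.
- The arm moves only by the shell command python3 -m crank 'ROWS' [OPENING] [FORCE]. ROWS is JSON, a list of rows, each a list of 6 numbers: the shift along the tool's x, y, z in cm, then the turn, a rotation vector about the tool's x, y, z in degrees. In form: [[tx, ty, tz, wx, wy, wz], ...]. A call has 1 to 10 rows; each row is the pose to reach, as a shift and turn from the pose commanded when the call began, along the tool's axes at that moment; what a row does not reach only later rows make up. A row lasts 1/8 s, in which the tool goes at most 62.5 mm and 10.7 degrees, less where a joint would pass 70% of its speed; a pose out of reach is approached as far as the arm can. A call with a gripper value outside its range is refused whole. OPENING is the gripper command: -1 is fully open, 1 is shut, values between are in proportion, set as the call begins (- or left out, the last holds). The fingers move at their own pace and stop on an object; FORCE is the grip in N (left out, the last holds). Time passes only in rows, so rows that repeat a pose let the fingers close. It gives the time, the measured TCP pose, the force and the opening at its end, in the units of the state.
- manip.sense(): the state, without advancing time (a new reading comes with each control period).
- manip.capture(name): name is "side" or "top" or "wrist"; returns the picture (420x560x3 uint8, red, green, blue); there is no depth.
- manip.camera_model(name): a dict with "fx", "fy", "cx", "cy" (pixels), "origin" and "orientation" of the camera in the world; the wrist camera has in their place "mount" (4x4, takes a point from camera to tool coordinates, whose origin is the TCP and whose axes are the tool frame's). Camera axes: x right, y down, z forward; pixel columns grow to the right and rows downward; lengths in mm; the calibration is good to about 2 mm. A picture is of the moment at which its call begins: read the wrist's pose just before it. camera_model takes no time and is no camera call.
- manip.job_done(): hands the job in, once; it reports no verdict.
The state is a dict: "time_s": time; "q": joint angles; "joint_vel": joint speeds; "joint_torque": joint torques, N m; "eef_pos": TCP position; "eef_rot": TCP orientation; "contact_force": force on the tool from outside, world axes, zero at the start; "moment": the same for the moment, N m; "gripper_width": finger opening in mm.
Only numpy, scipy, OpenCV 4.12 (cv2) and the standard library are available. Lean on these libraries where they do the work, as an engineer would, in place of code of your own. Each camera call takes 0.05 s, during which the arm holds its last target.

### The job

The wooden cover board has just been glued at its middle. Lay it flat and squarely across the clamp's cork bed so that its pale mend is under the clamp's round foot, then press the black paddle of the sprung lever down until the catch holds it by itself with the foot pressing on the mend. Leave the jar, the stamp and the pot where they are.

Things in the scene. Friction and masses are not known exactly. Their poses are not given: they have to be found in the camera images.
- board: Loose rigid cover board of brown wood, 58 mm wide (its x), 220 long (its y), 16 thick, about 0.13 kg, same either way round. The mend is a pale 44 x 44 mm patch at the middle of its upper face between two dark glue lines. Starts flat on the table at one side of the clamp, long axis roughly along world y. Origin: centre of its underside; z up.
- clamp: White clamp bolted to the table; place and yaw vary. Origin: on the table under the middle of its bed; x points from the paddle end to the hinge end, y is the way the board must lie. Base 265 mm (x -98 to +168) by 90 mm (y), 10 mm high. The steel lever, 22 mm wide, runs at y = 0 from the hinge over the bed to the paddle. Both y sides are open: the board goes in from a side, under the raised foot.
- bed (a point): Centre of the bed's cork top, 22 mm above the table: the mend belongs over it. Bed 80 mm (clamp's x) by 90 mm (y); axes as the clamp's. Lever up: at least 60 mm free between bed and foot. Lever held down: only 11 mm, so the board must go in first.
- hinge (a point): The lever's hinge axis (along the clamp's y), at clamp x +120 mm, 85 mm above the table, between two cheeks 105 mm high, 36 mm long and 54 mm over both. Axes as the clamp's.
- catch (a point): Middle of the top of the catch, a sprung dark steel pawl at clamp x -60 to -110 mm, y = 0, 16 mm wide, up to 75 mm high. It snaps by itself over a cross pin in a 32 mm wide stirrup under the lever when the lever is pressed down.
- foot: The clamp's round rubber foot, 40 mm across, under the lever 120 mm from the hinge axis, on a spring plunger that yields up to 12 mm. Origin: centre of its lower face. With the lever held down it stands over the point bed.
- paddle (a point): Centre of the upper face of the black paddle (50 mm along the lever, 46 mm across it) at the lever's free end, 235 mm from the hinge axis and 12 mm above the lever's centre line. About 208 mm above the table with the lever up, 97 mm with it held down. Its z is normal to the paddle, its x points along the lever to the hinge.
- lever (a joint): Angle of the lever, rad: 0 = up (free end 0.50 rad above level; a spring always returns it here), grows as it is pressed; 0.50 = level, where the catch holds it; stop at 0.53. The catch snaps in once it is pressed to about 0.52, nearly to the stop, and let go; let go earlier it springs up. Pressing at the paddle takes about 4 N at first, up to 15 N at the end with the board in.
- jar: Bystander: closed glass jar with a blue cap, 64 mm across, 100 mm high, on the other side of the clamp from the board. Origin: centre of its underside.
- stamp: Bystander: turned red wooden hand stamp, 60 mm across the foot, 108 mm high, standing on the table farther from the robot. Origin: centre of its underside.
- pot: Bystander: black open pen pot, 76 mm across, 95 mm high, standing on the table farther from the robot. Origin: centre of its underside.
Not all that is in view belongs to the job. Several things have the shape of the board; the one meant has the colours described above.

How it is judged (in metres and radians):
At the end, for the whole second after the job is handed in: The lever is held down by the catch (joint above 0.47 rad), the foot presses on the board with more than 3 N, the board's middle is within 20 mm of the middle of the bed, it lies across the bed within 0.2 rad of square and flat within 0.06 rad, and is at rest (value of joint lever above 0.47 rad and contact force between foot and board above 3 N and horizontal distance between board and bed below 0.02 m and angle between the y axis of board and the y axis of clamp, either way round below 0.2 rad and angle between board's own z axis and vertical below 0.06 rad and linear speed of board below 0.01 m/s); the robot touches nothing.
It fails at once if jar moved more than 30 mm or tipped (distance of jar from where it was at the start of the episode above 0.03 m or angle between jar's own z axis and vertical above 0.5 rad).
It fails at once if stamp moved more than 30 mm or tipped (distance of stamp from where it was at the start of the episode above 0.03 m or angle between stamp's own z axis and vertical above 0.5 rad).
It fails at once if pot moved more than 30 mm or tipped (distance of pot from where it was at the start of the episode above 0.03 m or angle between pot's own z axis and vertical above 0.5 rad).
It also fails if it takes over 58 s, if anything falls off the work surface, if the arm or the gripper's body presses on something with over 40 N, if the wrist force passes 120 N, or if a joint passes its speed limit or range.

## Working session

There is one attempt and no reset: what is moved stays moved. The work goes in short steps, Python scripts to look and compute and a shell command to move; the robot and the scene stay as the last step left them, time stands still between calls to the robot, and variables do not carry over. Pictures are saved under pics/ and viewed, and the job is handed in when it is done.

```bash
mkdir -p pics
cat > h.py <<'E'
import numpy as np, cv2
from scipy.spatial.transform import Rotation as R
from plant import manip
def cap(name,fn=None):
    s=manip.sense(); im=manip.capture(name)
    if fn: cv2.imwrite('pics/'+fn,im[:,:,::-1])
    return im,s
def cam(name,s=None):
    m=manip.camera_model(name)
    K=(m['fx'],m['fy'],m['cx'],m['cy'])
    if 'mount' in m:
        M=np.array(m['mount']);Rt=R.from_quat(s['eef_rot']).as_matrix()
        return K,Rt@M[:3,3]+np.array(s['eef_pos']),Rt@M[:3,:3]
    o=np.array(m['orientation'])
    Rm=R.from_quat(o).as_matrix() if o.size==4 else o.reshape(3,3)
    return K,np.array(m['origin']),Rm
def ray(c,px):
    K,o,Rm=c; d=Rm@np.array([(px[0]-K[2])/K[0],(px[1]-K[3])/K[1],1]); return o,d/np.linalg.norm(d)
def onz(c,px,z):
    o,d=ray(c,px); return o+d*(z-o[2])/d[2]
def tri(c1,p1,c2,p2):
    o1,d1=ray(c1,p1);o2,d2=ray(c2,p2)
    A=np.stack([d1,-d2],1);t=np.linalg.lstsq(A,o2-o1,rcond=None)[0]
    a=o1+t[0]*d1;b=o2+t[1]*d2; return (a+b)/2,np.linalg.norm(a-b)
def proj(c,P):
    K,o,Rm=c; p=Rm.T@(np.array(P)-o); return np.array([K[0]*p[0]/p[2]+K[2],K[1]*p[1]/p[2]+K[3]])
E
python3 - <<'E'
from h import *
s=manip.sense()
for k,v in s.items(): print(k,np.round(v,3))
print(manip.grip_depth)
for n in('side','top','wrist'):
    cap(n,n+'0.png'); print(n,manip.camera_model(n))
E
```

```text
time_s 0.0
q [ 0.928  0.381  1.298  0.     1.464 -0.215]
joint_vel [ 0.001 -0.001  0.     0.001  0.001  0.   ]
joint_torque [-2.0000e-03 -4.4845e+01 -2.3128e+01 -0.0000e+00  5.0000e-03  0.0000e+00]
eef_pos [227.971 500.142 198.113]
eef_rot [ 0.841  0.541 -0.001  0.   ]
contact_force [ 0.024  0.786 -0.015]
moment [-0.009 -0.019  0.014]
gripper_width 85.353
18.700000000000003
side {'fx': 395.2111237529945, 'fy': 395.2111237529945, 'cx': 282.7920584008265, 'cy': 204.32335734865006, 'origin': array([429.07827554, 681.55774702, 537.93306597]), 'orientation': array([-0.06349673,  0.86347439, -0.49931943,  0.03256144])}
top {'fx': 476.06439144748936, 'fy': 476.06439144748936, 'cx': 280.78537147121017, 'cy': 212.81225512885436, 'origin': array([ 430.80218132,  -15.88101568, 1309.95783768]), 'orientation': array([ 0.70886328, -0.70388311,  0.02877597, -0.03511922])}
wrist {'fx': 310.79522089545964, 'fy': 310.79522089545964, 'cx': 279.8868461104488, 'cy': 208.87412247619585, 'mount': array([[ 9.99999385e-01,  2.62992928e-04,  1.07775121e-03,
         1.89770237e+00],
       [-5.59655736e-04,  9.58405176e-01,  2.85410590e-01,
        -7.33030260e+01],
       [-9.57861373e-04, -2.85411017e-01,  9.58404734e-01,
        -1.76118227e+02],
       [ 0.00000000e+00,  0.00000000e+00,  0.00000000e+00,
         1.00000000e+00]])}
```

View pics/side0.png

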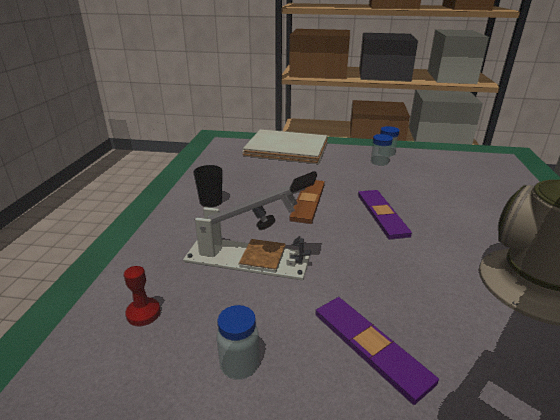

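View pics/top0.png

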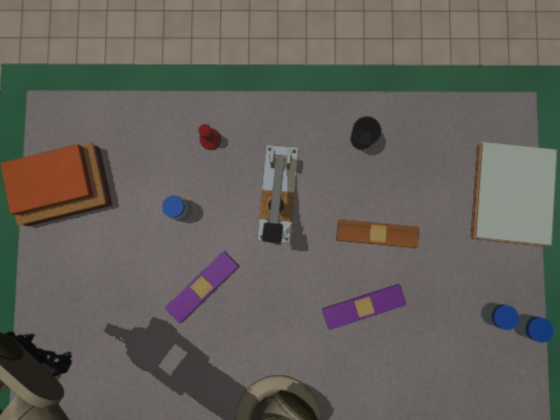

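View pics/wrist0.png

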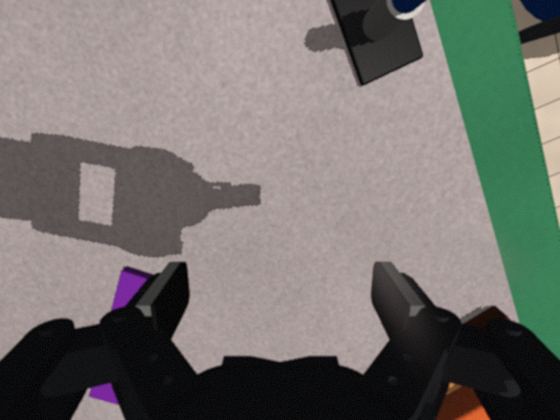

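Board-shaped candidates in the top view are purple (202,287), purple (364,307) and brown (378,234). The brown one fits: it is wood-coloured with a pale patch, and lies across the clamp from the jar at (174,207). I'll confirm it in a crop and measure.

Run:
```python
from h import *
im=cv2.imread('pics/top0.png')
cv2.imwrite('pics/crop0.png',cv2.resize(im[120:270,240:430],None,fx=4,fy=4,interpolation=cv2.INTER_CUBIC))
c=cam('top')
hsv=cv2.cvtColor(im,cv2.COLOR_BGR2HSV)
def blobs(m,a=60):
    n,l,st,ce=cv2.connectedComponentsWithStats(m.astype(np.uint8))
    return [(i,st[i],ce[i],l==i) for i in range(1,n) if st[i][4]>a]
H,S,V=cv2.split(hsv)
m=(H<25)&(S>120)&(V>50); m[:, :225]=0;m[:130]=0;m[:,425:]=0
for i,st,ce,mk in blobs(m):
    r=cv2.minAreaRect(np.argwhere(mk)[:,::-1].astype(np.float32))
    print(st,r); print([onz(c,p,16 if ce[0]>330 else 22).round(1)[:2].tolist() for p in cv2.boxPoints(r)], onz(c,r[0],16 if ce[0]>330 else 22))
m=(V>110)&(S<60); m[:140]=0;m[250:]=0;m[:,:250]=0;m[:,310:]=0
for i,st,ce,mk in blobs(m): print('white',st,ce)
r=cv2.minAreaRect(np.argwhere(m)[:,::-1].astype(np.float32));print(r,onz(c,r[0],10))
print([onz(c,p,10).round(1)[:2].tolist() for p in cv2.boxPoints(r)])
for n,p in (('jar',(174,207)),('stamp',(205,132)),('pot',(366,128))): print(n,onz(c,p,100))
```

```text
[260 191  12  28 227] ((265.28765869140625, 204.2671356201172), (9.002891540527344, 27.375072479248047), 6.009006023406982)
[[534.6, 54.2], [609.2, 47.2], [606.7, 22.7], [532.2, 29.8]] [570.57588766  38.47673673  22.        ]
[280 192  14  29 238] ((285.8849182128906, 206.09317016601562), (11.620011329650879, 27.21804428100586), 6.009006023406982)
[[530.6, 1.7], [604.6, -5.5], [601.5, -37.0], [527.5, -29.7]] [565.94537566 -17.6134903   22.        ]
[ 337  220   82   28 1649] ((377.51239013671875, 233.373779296875), (80.86719512939453, 20.431455612182617), 5.599339485168457)
[[476.1, -154.9], [531.5, -160.5], [511.4, -378.7], [456.3, -372.3]] [ 493.76633391 -266.74941635   16.        ]
[355 298  19  18 188] ((363.8999938964844, 306.70001220703125), (14.546475410461426, 14.54647445678711), 71.56504821777344)
[[309.1, -203.7], [321.6, -240.8], [285.2, -252.7], [272.8, -215.8]] [ 297.13424503 -228.23243241   16.        ]
white [ 250  145   49  105 1252] [265.90175719 191.1884984 ]
white [281 168   7  24 116] [284.56896552 181.38793103]
white [299 187  11  33 237] [304.03375527 203.18987342]
white [281 221  10  29 145] [285.44137931 232.66206897]
((279.5, 195.0), (108.0, 59.0), 90.0) [5.97774610e+02 1.34746955e-01 1.00000000e+01]
[[748.6, 83.4], [749.5, -80.7], [450.2, -81.3], [449.0, 79.4]]
jar [553.55562024 268.87122722 100.        ]
stamp [749.74094036 193.67559959 100.        ]
pot [ 762.45738283 -223.66781458  100.        ]
```

View pics/crop0.png

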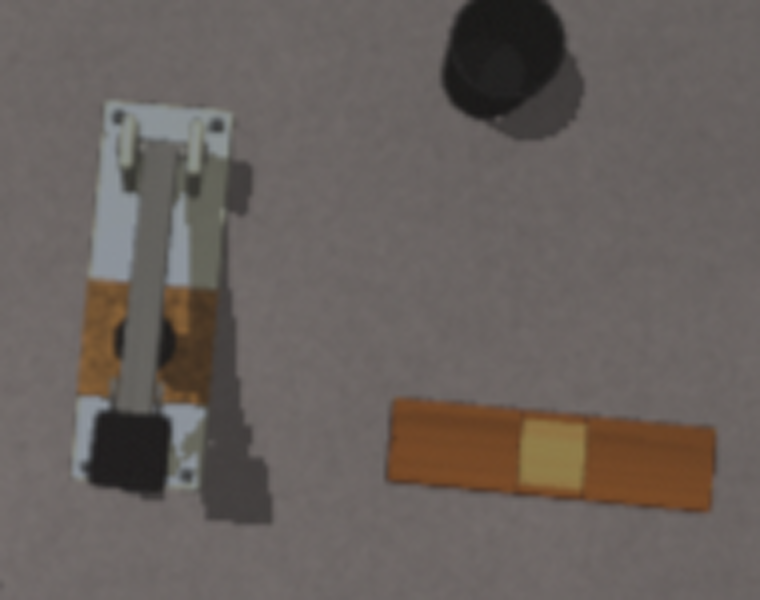

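The crop confirms it: brown board, pale mend at crop (552,455), which is top pixel (378,234). Next, the bed pose from its corners.

Run:
```python
from h import *
c=cam('top')
f=lambda l,z:np.array([onz(c,(x/4+240-.4,y/4+120-.4),z)[:2] for x,y in l])
bed=f([(90,280),(217,287),(210,406),(78,397)],22); base=f([(107,101),(232,110),(200,488),(72,478)],10)
print(bed.round(1),bed.mean(0)); print(base.round(1),base.mean(0))
for q in (bed,base):
    v=(q[0]+q[1]-q[2]-q[3]);print('yaw',np.arctan2(v[1],v[0]),np.linalg.norm(v)/2); w=q[0]+q[3]-q[1]-q[2];print(np.arctan2(-w[0],w[1]),np.linalg.norm(w)/2)
y=np.arctan2(*(base[0]+base[1]-base[2]-base[3])[::-1])
print('bed from base',base.mean(0)-35*np.array([np.cos(y),np.sin(y)]))
bd=f([(391,397),(714,428),(710,511),(388,482)],16);print(bd.round(1),bd.mean(0)); w=bd[0]+bd[3]-bd[1]-bd[2];print('bdyaw',np.arctan2(-w[0],w[1]),np.linalg.norm(w)/2)
pt=f([(521,418),(587,424),(582,490),(518,484)],16);print(pt.mean(0))
print(cam('side')[1],manip.sense()['time_s'])
```

```text
[[610.8  47.6]
 [606.5 -39.1]
 [525.1 -34.7]
 [530.7  54.9]] [568.27232461   7.16521046]
[[737.9  37.8]
 [732.1 -49.1]
 [469.9 -28.4]
 [476.1  59. ]] [604.01336887   4.81632373]
yaw -0.07175258228323123 80.95625400394798
-0.055464771665698624 88.26913313893667
yaw -0.0798370725802085 262.79716232620683
-0.06918678340584795 87.31022859516597
bed from base [569.12485391   7.60765376]
[[ 532.6 -158. ]
 [ 512.9 -377. ]
 [ 456.7 -373.2]
 [ 474.7 -155.8]] [ 494.23600116 -265.99024495]
bdyaw -0.08607223124858038 219.02495024164108
[ 494.54660892 -266.99097701]
[429.07827554 681.55774702 537.93306597] 0.15
```

```bash
cat >> h.py <<'E'
def pose(yaw,tilt=0):
    # tool x along world x (yawed), z down, tilted about tool x by tilt (top leans to -y)
    x=np.array([np.cos(yaw),np.sin(yaw),0]);z0=np.array([0,0,-1.]);y=np.cross(z0,x)
    M=np.stack([x,y,z0],1); return M@R.from_rotvec([tilt,0,0]).as_matrix()
def rel(P,M,s=None,P0=None,M0=None):
    if P0 is None:
        s=manip.sense(); P0=np.array(s['eef_pos']);M0=R.from_quat(s['eef_rot']).as_matrix()
    return np.round(np.r_[M0.T@(np.array(P)-P0)/10,R.from_matrix(M0.T@M).as_rotvec(degrees=True)],2)
E
python3 - <<'E'
from h import *
M=pose(-.086,.26); print(M[:,2]); print((rel([360,80,280],M)).tolist())
print(rel([487,-351,90],M,None,np.array([360,80,280]),M).tolist())
E
```

```text
[ 0.02208168  0.25613045 -0.96638998]
[-32.77, 29.44, -8.14, 13.0, 9.21, 69.99]
[16.36, 45.33, 7.6, 0.0, 0.0, 0.0]
```

```bash
python3 -m crank '[[-8,7.2,-8,3,2,17],[-32.8,29.4,-8.1,13,9.2,70],[-32.8,29.4,-8.1,13,9.2,70],[-32.8,29.4,-8.1,13,9.2,70],[-32.8,29.4,-8.1,13,9.2,70],[-32.8,29.4,-8.1,13,9.2,70],[-32.8,29.4,-8.1,13,9.2,70],[-32.8,29.4,-8.1,13,9.2,70],[-32.8,29.4,-8.1,13,9.2,70]]' -1
python3 - <<'E'
from h import *
M=pose(-.086,.26)
print(rel([487,-351,90],M).tolist())
E
```

```text
time_s: 1.27
eef_pos: [359.9, 79.0, 279.6]
eef_rot: [0.991, -0.044, 0.006, -0.13]
contact_force: [0.3, -0.8, 0.0]
gripper_width: 85.5
[16.49, 45.17, 7.55, -0.06, -0.04, -0.18]
```

```bash
python3 -m crank '[[16.4,45.2,7.6,0,0,0],[16.4,45.2,7.6,0,0,0],[16.4,45.2,7.6,0,0,0],[16.4,45.2,7.6,0,0,0],[16.4,45.2,7.6,0,0,0],[16.4,45.2,7.6,0,0,0],[16.4,45.2,7.6,0,0,0],[16.4,45.2,7.6,0,0,0],[16.4,45.2,7.6,0,0,0]]'
python3 - <<'E'
from h import *
im,s=cap('wrist','w1.png')
M=pose(-.086,.26)
print(rel([487,-351,3],M).tolist(),s['eef_pos'])
E
```

```text
time_s: 2.4
eef_pos: [487.8, -349.9, 87.1]
eef_rot: [0.99, -0.043, 0.005, -0.131]
contact_force: [-0.5, 0.9, -0.1]
gripper_width: 85.7
[-0.05, 2.46, 8.19, -0.16, 0.08, 0.03] [ 487.81869478 -349.85562415   87.11884595]
```

View pics/w1.png

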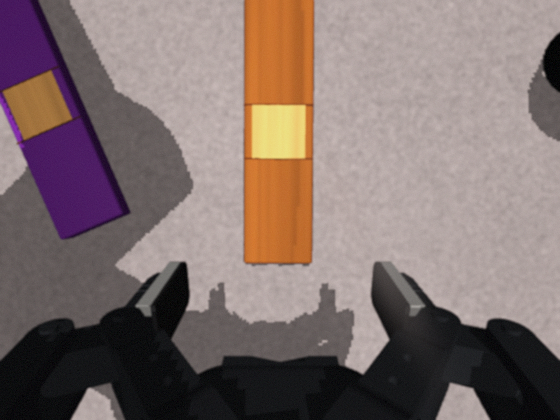

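The wrist view shows the board upright and centred between the jaws: mend at (278,131), near end at row 263. I'll check these points in world coordinates.

Run:
```python
from h import *
s=manip.sense();c=cam('wrist',s)
for p in ((279,263),(278.5,131),(244.5,262),(312,262),(246,20),(313,20)): print(p,onz(c,p,16).round(1))
print(proj(c,[487,-351,3]))
```

```text
(279, 263) [ 484.9 -374.3   16. ]
(278.5, 131) [ 493.8 -263.7   16. ]
(244.5, 262) [ 455.9 -371.    16. ]
(312, 262) [ 512.7 -375.8   16. ]
(246, 20) [ 474.7 -170.4   16. ]
(313, 20) [ 530.  -175.1   16. ]
[279.24386669 233.79582   ]
```

```bash
python3 -m crank '[[0,1.2,4,0,0,0],[0,2.3,7,0,0,0],[0,2.4,8.1,0,0,0],[0,2.4,8.1,0,0,0]]'; python3 -m crank '[[0,0,0,0,0,0],[0,0,0,0,0,0],[0,0,0,0,0,0],[0,0,0,0,0,0],[0,0,0,0,0,0],[0,0,0,0,0,0]]' 1 70
```

```text
time_s: 2.95
eef_pos: [487.5, -350.8, 6.1]
eef_rot: [0.991, -0.042, 0.006, -0.13]
contact_force: [0.3, 0.2, 0.5]
gripper_width: 85.3
time_s: 3.7
eef_pos: [487.0, -352.0, 5.3]
eef_rot: [0.991, -0.043, 0.006, -0.13]
contact_force: [0.1, 0.7, 0.2]
gripper_width: 0.1
```

The gripper shut to 0.1, so it missed or the board slipped. Looking before I move.

Run:
```python
from h import *
cap('wrist','w2.png');cap('top','t2.png');im,s=cap('side','s2.png')
```

```text
(no output)
```

View pics/w2.png

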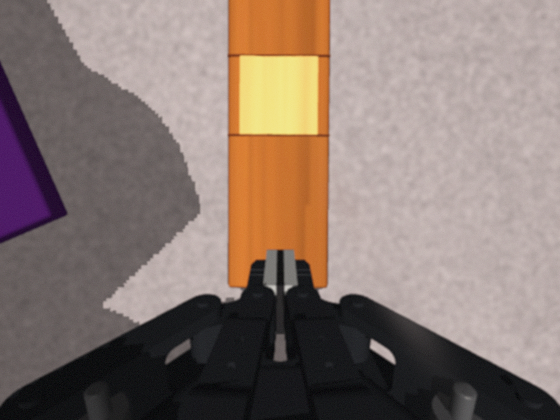

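View pics/s2.png

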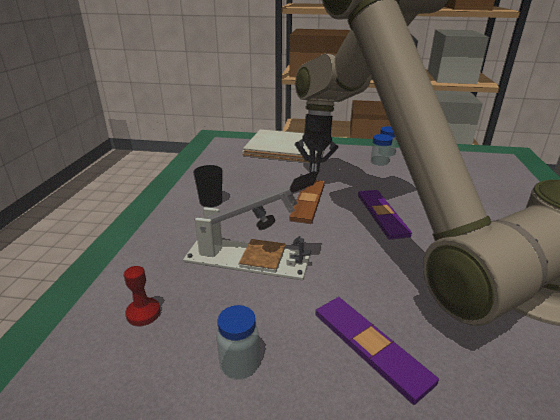

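View pics/t2.png

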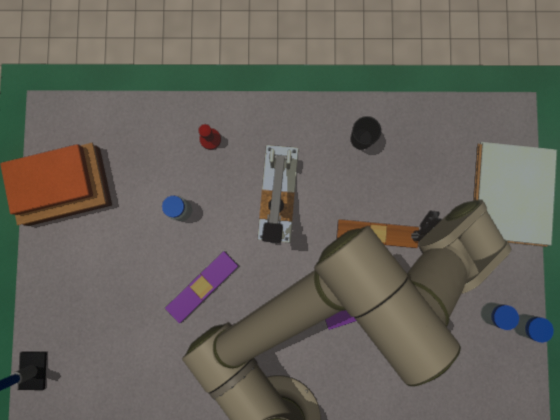

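Run:
```python
from h import *
s=manip.sense();c=cam('wrist',s);t=cam('top')
print(s['eef_pos'],s['contact_force'],s['q'])
for p in ((229,287),(327,287),(279,95),(280,250)): print(p,onz(c,p,16).round(1))
print('tcp in wrist',proj(c,s['eef_pos']),'top',proj(t,s['eef_pos']),proj(cam('side'),s['eef_pos']))
im=cv2.imread('pics/t2.png');cv2.imwrite('pics/c2.png',cv2.resize(im[190:270,320:450],None,fx=6,fy=6,interpolation=cv2.INTER_CUBIC))
im=cv2.imread('pics/s2.png');cv2.imwrite('pics/c2s.png',cv2.resize(im[90:230,270:370],None,fx=4,fy=4,interpolation=cv2.INTER_CUBIC))
```

```text
[ 486.97844231 -351.96199725    5.29897992] [-0.6238731   0.05864585 -0.71990782] [-0.90989636  0.73255997  1.28271748  0.18194907  1.32354827 -0.88595933]
(229, 287) [ 455.8 -372.4   16. ]
(327, 287) [ 512.2 -377.3   16. ]
(279, 95) [ 494.  -265.5   16. ]
(280, 250) [ 487.  -353.6   16. ]
tcp in wrist [279.7412922  244.55816545] top [408.01348015 236.26098759] [312.03136696 186.32891516]
```

View pics/c2.png

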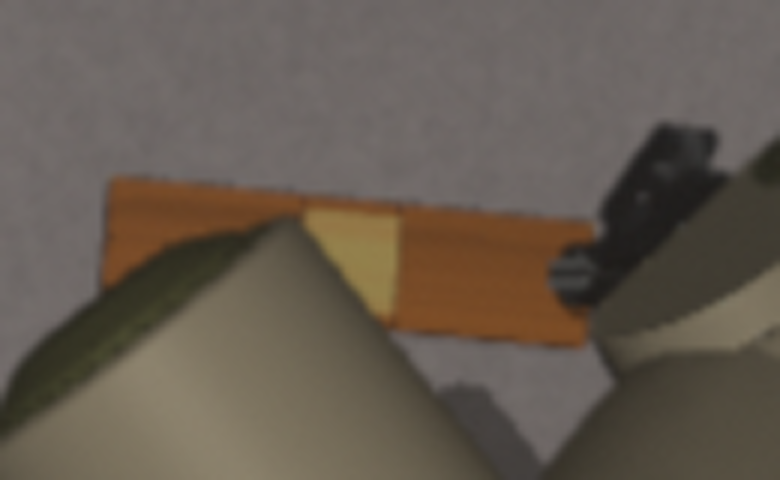

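View pics/c2s.png

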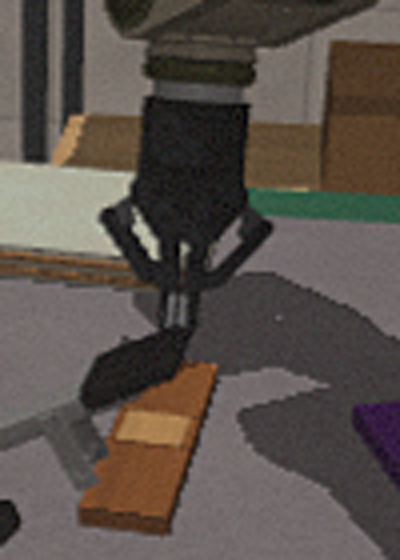

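Run:
```python
from h import *
print(manip.grip_depth,[a for a in dir(manip) if a[0]!='_'],manip.sense()['contact_force'],manip.sense()['joint_torque'])
```

```text
18.700000000000003 ['IKError', 'camera_model', 'capture', 'grip_depth', 'job_done', 'sense'] [-0.6238731   0.05864585 -0.71990782] [-3.44861226e-03 -5.71651518e+01 -1.81234825e+01  4.56088800e-01
  5.75823840e-01  1.59472952e-04]
```

Fingers shut on top of the board: open tips stand ~13 mm behind the TCP, so I was too high. The board has not moved. I'll rise, pre-set the opening to about 67 mm, and go lower while watching the force.

```bash
python3 -m crank '[[0,0,-3,0,0,0],[0,0,-3,0,0,0],[0,0,-3,0,0,0],[0,0,-3,0,0,0],[0,0,-3,0,0,0],[0,0,-3,0,0,0]]' -0.6
python3 - <<'E'
from h import *
im,s=cap('wrist','w3.png'); print(s['eef_pos'])
E
```

```text
time_s: 4.6
eef_pos: [486.3, -359.5, 34.0]
eef_rot: [0.991, -0.043, 0.006, -0.13]
contact_force: [-0.0, 0.2, 0.3]
gripper_width: 68.3
[ 486.27646677 -359.51073672   34.04353854]
```

View pics/w3.png

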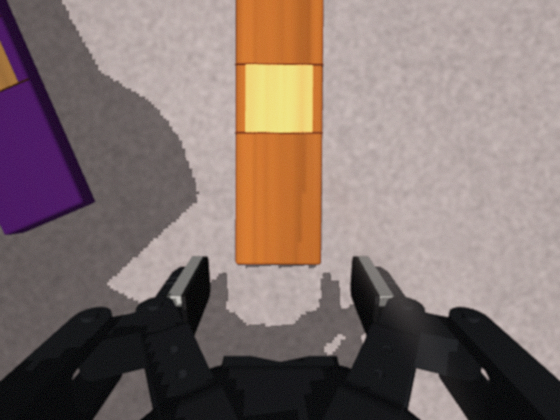

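```bash
python3 -m crank '[[0,0,1.5,0,0,0],[0,0,3,0,0,0],[0,0,3.4,0,0,0],[0,0,3.4,0,0,0]]'; python3 -m crank '[[0,0,0.15,0,0,0],[0,0,0.3,0,0,0],[0,0,0.3,0,0,0]]';python3 - <<'E'
from h import *
im,s=cap('wrist','w4.png'); print(s['eef_pos'],s['contact_force'])
E
```

```text
time_s: 5.15
eef_pos: [487.0, -350.7, 1.0]
eef_rot: [0.991, -0.043, 0.006, -0.13]
contact_force: [0.2, -0.7, 0.2]
gripper_width: 68.4
time_s: 5.52
eef_pos: [487.2, -350.2, -1.4]
eef_rot: [0.991, -0.043, 0.006, -0.13]
contact_force: [0.8, -0.2, 0.2]
gripper_width: 68.3
[ 487.18205541 -350.19357803   -1.38129399] [ 0.767357   -0.15840103  0.16939205]
```

View pics/w4.png

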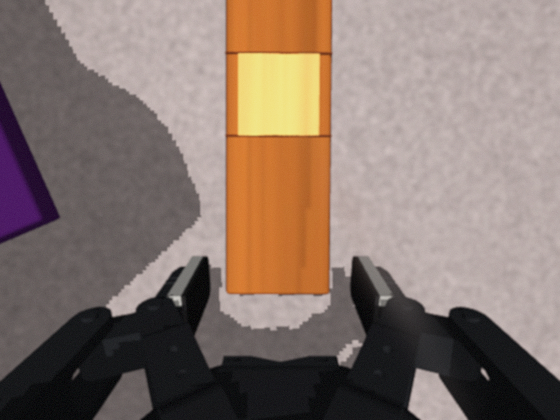

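The tips look about 40 mm behind the stated TCP. The same pixels in the wrist, top and side views all put them there, and there is no contact force. So there is still room below. I'll go down in small steps, with looks and force checks.

```bash
python3 -m crank '[[0,0,0.8,0,0,0],[0,0,1.6,0,0,0],[0,0,2.2,0,0,0],[0,0,2.2,0,0,0]]';python3 - <<'E'
from h import *
im,s=cap('wrist','w5.png'); print(s['eef_pos'],s['contact_force'])
im,s=cap('side')
cv2.imwrite('pics/s5.png',cv2.resize(im[90:230,270:370,::-1],None,fx=4,fy=4,interpolation=cv2.INTER_CUBIC))
E
```

```text
time_s: 6.08
eef_pos: [487.5, -344.1, -23.3]
eef_rot: [0.991, -0.043, 0.005, -0.13]
contact_force: [-0.7, 0.8, -0.2]
gripper_width: 68.4
[ 487.45541788 -344.08304432  -23.33446256] [-0.68740659  0.78259759 -0.18900467]
```

View pics/w5.png

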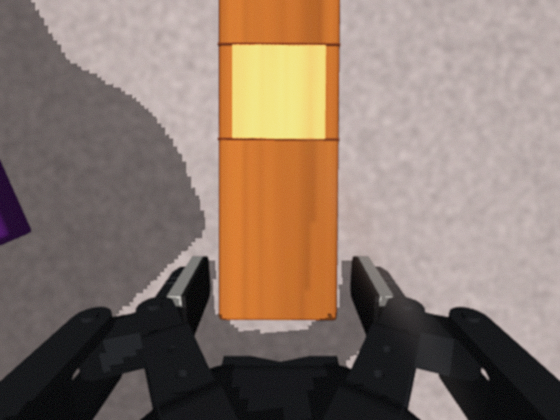

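View pics/s5.png

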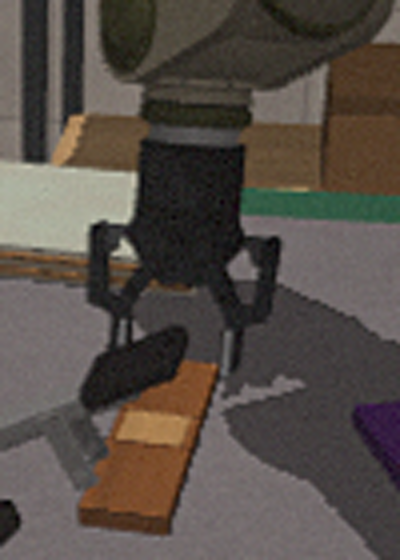

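```bash
python3 -m crank '[[0,0,0.5,0,0,0],[0,0,1.0,0,0,0],[0,0,1.0,0,0,0]]';python3 -m crank '[[0,0,0.3,0,0,0],[0,0,0.6,0,0,0],[0,0,0.6,0,0,0]]';python3 - <<'E'
from h import *
im,s=cap('wrist','w6.png'); print(s['eef_pos'],s['contact_force'])
im,s=cap('side')
cv2.imwrite('pics/s6.png',cv2.resize(im[90:230,270:370,::-1],None,fx=4,fy=4,interpolation=cv2.INTER_CUBIC))
E
```

```text
time_s: 6.55
eef_pos: [487.7, -341.6, -32.8]
eef_rot: [0.991, -0.043, 0.005, -0.13]
contact_force: [0.5, -0.4, -0.5]
gripper_width: 68.5
time_s: 6.92
eef_pos: [488.2, -341.0, -36.8]
eef_rot: [0.991, -0.043, 0.006, -0.129]
contact_force: [-2.2, 1.0, 11.4]
gripper_width: 68.4
[ 488.19300166 -341.00123181  -36.80215159] [-2.17076407  0.98270885 11.36594637]
```

View pics/w6.png

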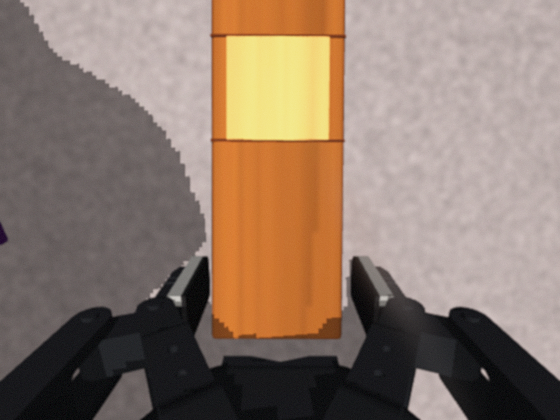

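View pics/s6.png

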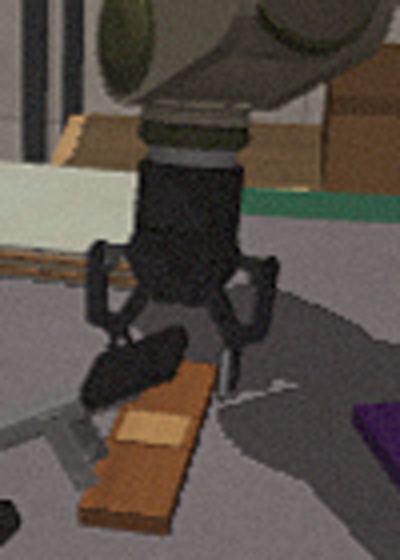

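Contact at 11 N with the tips beside the board, almost certainly the table. I'll back off 5 mm and close.

```bash
python3 -m crank '[[0,0,-0.6,0,0,0],[0,0,-0.6,0,0,0]]'; python3 -m crank '[[0,0,0,0,0,0],[0,0,0,0,0,0],[0,0,0,0,0,0],[0,0,0,0,0,0],[0,0,0,0,0,0]]' 1 60
```

```text
time_s: 7.28
eef_pos: [488.0, -342.2, -32.1]
eef_rot: [0.991, -0.043, 0.006, -0.13]
contact_force: [-0.5, 0.1, -0.7]
gripper_width: 68.5
time_s: 7.9
eef_pos: [488.0, -342.1, -32.1]
eef_rot: [0.991, -0.043, 0.006, -0.13]
contact_force: [-1.1, -0.1, 5.1]
gripper_width: 56.8
```

Gripped at 56.8 mm. Lifting a little.

```bash
python3 - <<'E'
from h import *
s=manip.sense();M0=R.from_quat(s['eef_rot']).as_matrix()
print((M0.T@np.array([0,0,4.8])).round(2),(M0.T@np.array([7.5,0,0])).round(2),(M0.T@np.array([0,27.4,0])).round(2))
E
python3 -m crank '[[0,-0.4,-1.5,0,0,0],[0,-0.8,-3,0,0,0],[0,-1.2,-4.6,0,0,0],[0,-1.2,-4.6,0,0,0],[0,-1.2,-4.6,0,0,0]]' 1 90;python3 - <<'E'
from h import *
im,s=cap('wrist','w7.png'); print(s['eef_pos'],s['contact_force'])
im,s=cap('side','s7.png')
E
```

```text
[ 0.   -1.24 -4.64] [ 7.47 -0.62  0.17] [ -2.36 -26.38   7.03]
time_s: 8.52
eef_pos: [487.7, -342.0, 14.9]
eef_rot: [0.991, -0.043, 0.006, -0.13]
contact_force: [0.4, -0.4, -1.5]
gripper_width: 55.8
[ 487.66227845 -341.97533232   14.93399077] [ 0.35468482 -0.39219282 -1.45312169]
```

View pics/w7.png

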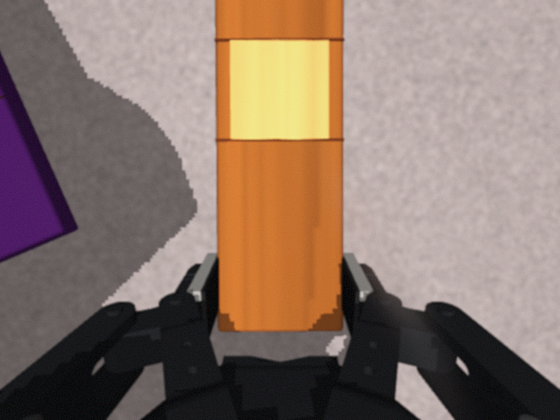

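View pics/s7.png

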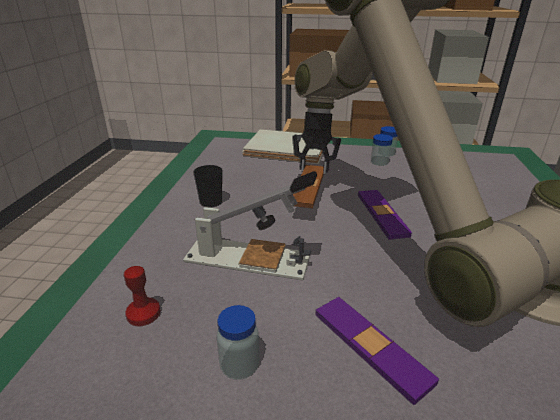

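Board held and flat: mend at (280,90), edges at cols 217–343 with no taper change. Now computing the transfer from the mend pixels.

Run:
```python
from h import *
s=manip.sense();c=cam('wrist',s)
M0=c[2];Mt=R.from_quat(s['eef_rot']).as_matrix()
for z in (61,65):
    P=[onz(c,p,z)[:2] for p in ((230,40),(329,40),(329,139),(230,139))]
    P=np.array(P); w=P[0]+P[1]-P[2]-P[3]; print(z,P.mean(0),'yaw',np.arctan2(-w[0],w[1]),np.linalg.norm(w)/2,np.linalg.norm(P[0]-P[1]),np.linalg.norm(P[3]-P[2]))
C=np.mean([onz(c,p,63)[:2] for p in ((230,40),(329,40),(329,139),(230,139))],axis=0)
d=np.array([569,7.5])-C; print(d)
print('x',(Mt.T@np.array([d[0],0,0])/10).round(2),'then xy',(Mt.T@np.array([d[0],d[1],0])/10).round(2))
```

```text
61 [ 494.12398076 -265.00720429] yaw -0.0856038680305774 44.515576486191925 44.76829512830985 45.14907143496186
65 [ 494.00951628 -266.41425086] yaw -0.08560386803057717 43.266393524156015 43.5120204503658 43.882111524742726
[ 74.93325148 273.21072758]
x [ 7.47 -0.62  0.16] then xy [  5.12 -26.92   7.21]
```

```bash
python3 -m crank '[[4,-0.3,0.1,0,0,0],[7.5,-0.6,0.2,0,0,0],[7.5,-0.6,0.2,0,0,0],[7.2,-4,1.1,0,0,-0.6],[6.8,-8,2.2,0,0,-0.6],[6.4,-12,3.3,0,0,-0.6],[6.4,-12,3.3,0,0,-0.6]]';python3 - <<'E'
from h import *
im,s=cap('wrist','w8.png'); print(s['eef_pos'],s['contact_force'])
im,s=cap('side','s8.png')
E
```

```text
time_s: 9.5
eef_pos: [561.2, -220.9, 14.1]
eef_rot: [0.991, -0.036, 0.005, -0.131]
contact_force: [-0.2, -0.9, -0.6]
gripper_width: 55.2
[ 561.1609199  -220.94512136   14.14041003] [-0.2426118  -0.89138254 -0.57956952]
```

View pics/w8.png

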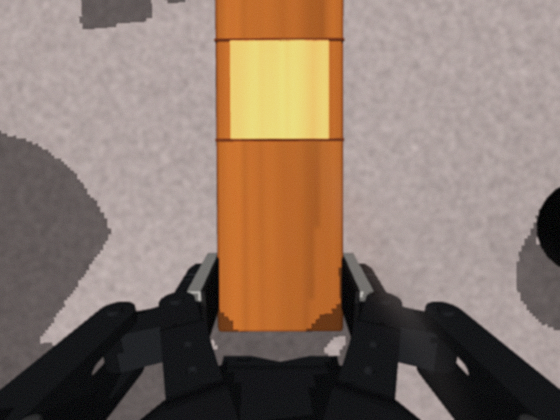

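View pics/s8.png

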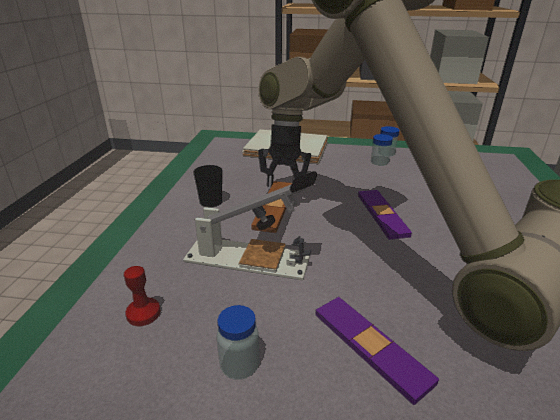

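```bash
python3 - <<'E'
from h import *
s=manip.sense();c=cam('wrist',s);Mt=R.from_quat(s['eef_rot']).as_matrix()
C=np.mean([onz(c,p,62.5)[:2] for p in ((230,40),(329,40),(329,139),(230,139))],axis=0)
d=np.array([569,7.5])-C; print(C,d,(Mt.T@np.array([d[0],d[1],0])/10).round(2))
E
python3 -m crank '[[0,-2.5,0.7,0,0,0],[0,-5,1.3,0,0,0],[0,-8,2.1,0,0,0],[0,-8,2.1,0,0,0]]';python3 - <<'E'
from h import *
im,s=cap('wrist','w9.png'); print(s['eef_pos'],s['contact_force'])
im,s=cap('side');cv2.imwrite('pics/s9.png',cv2.resize(im[130:290,170:340,::-1],None,fx=4,fy=4,interpolation=cv2.INTER_CUBIC)[:600])
E
```

```text
[ 567.45178848 -147.67924219] [  1.54821152 155.17924219] [ -1.02 -14.96   3.99]
time_s: 10.1
eef_pos: [568.4, -138.3, 14.7]
eef_rot: [0.991, -0.036, 0.006, -0.13]
contact_force: [0.1, -0.2, -0.9]
gripper_width: 55.7
[ 568.3575747  -138.31230725   14.72365693] [ 0.10582964 -0.19138511 -0.87948536]
```

View pics/s9.png

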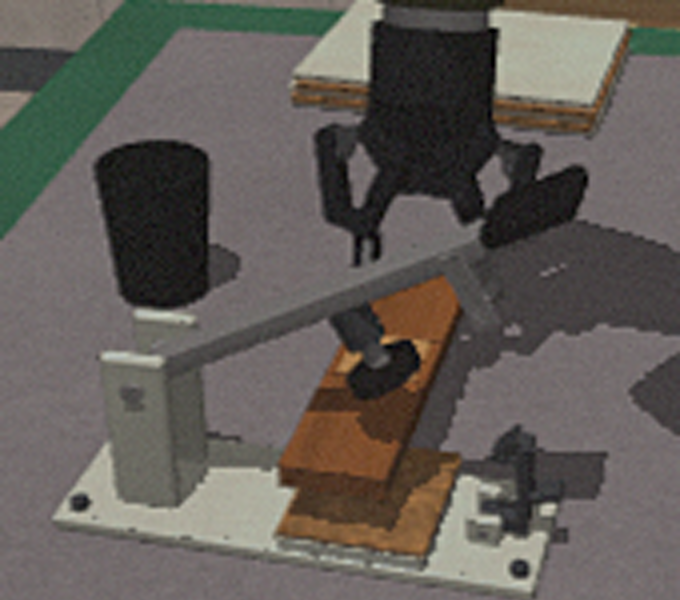

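View pics/w9.png

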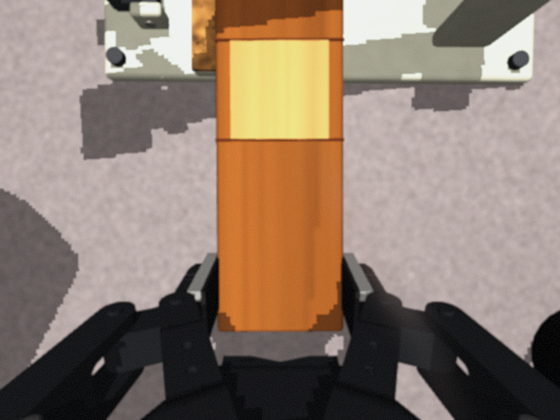

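Run:
```python
from h import *
s=manip.sense();c=cam('wrist',s);Mt=R.from_quat(s['eef_rot']).as_matrix()
C=np.mean([onz(c,p,62.5)[:2] for p in ((230,40),(329,40),(329,139),(230,139))],axis=0)
print('mend',C)
for n,p,z in(('bed corner',(194,70),22),('base corner -x',(107,81),10),('base corner +x',(531,78),10)):
    print(n,onz(c,p,z))
y=-.075;ex=np.array([np.cos(y),np.sin(y)]);ey=np.array([-np.sin(y),np.cos(y)]);b=np.array([569,7.5])
for q in((-40,-45),(-98,-45),(168,-45)): print(b+ex*q[0]+ey*q[1])
d=b-C; print(d,(Mt.T@np.array([d[0],d[1],0])/10).round(2))
```

```text
mend [574.20947506 -64.27105505]
bed corner [526.99268445 -35.23873264  22.        ]
base corner -x [470.27386548 -32.8117391   10.        ]
base corner +x [731.19089261 -50.11292496  10.        ]
[525.74061045 -34.37630852]
[467.903659  -30.0303855]
[733.15588462 -49.96168764]
[-5.20947506 71.77105505] [-1.06 -6.88  1.83]
```

Bed pose confirmed to about 2 mm by the wrist view. Final insertion.

```bash
python3 -m crank '[[-0.5,-2.3,0.6,0,0,0],[-1,-4.6,1.2,0,0,0],[-1.1,-6.9,1.8,0,0,0],[-1.1,-6.9,1.8,0,0,0]]';python3 - <<'E'
from h import *
im,s=cap('wrist','w10.png'); print(s['eef_pos'],s['contact_force'])
im,s=cap('side');cv2.imwrite('pics/s10.png',cv2.resize(im[130:290,170:340,::-1],None,fx=4,fy=4,interpolation=cv2.INTER_CUBIC)[:600])
E
```

```text
time_s: 10.7
eef_pos: [562.5, -66.9, 15.1]
eef_rot: [0.991, -0.036, 0.006, -0.13]
contact_force: [-0.4, 0.2, -1.1]
gripper_width: 55.6
[562.46276218 -66.87678587  15.13435592] [-0.39036514  0.17580976 -1.08048638]
```

View pics/s10.png

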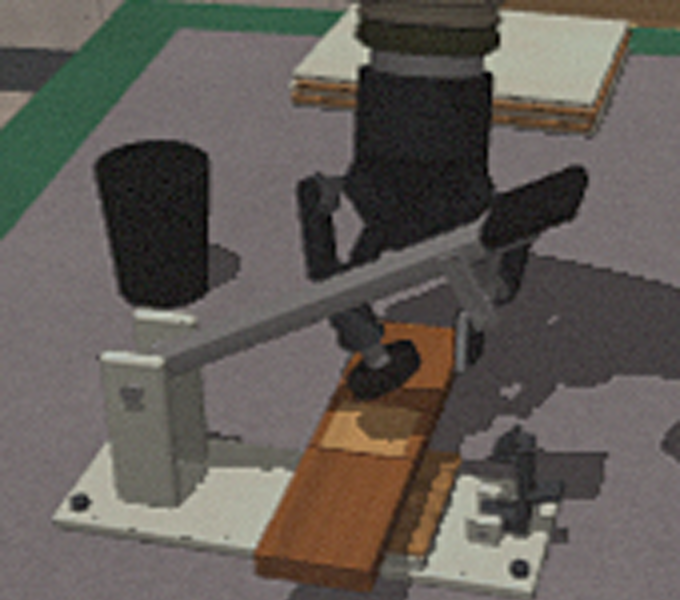

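View pics/w10.png

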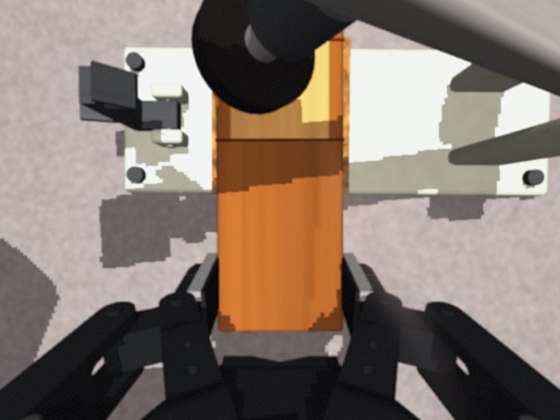

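In position: mend near edge at row 139, far edge at row 40. Lowering onto the cork with force checks.

```bash
python3 -m crank '[[0,0.25,0.95,0,0,0],[0,0.5,1.9,0,0,0],[0,0.5,1.9,0,0,0]]'; python3 -m crank '[[0,0.05,0.2,0,0,0],[0,0.1,0.4,0,0,0],[0,0.1,0.4,0,0,0]]'
```

```text
time_s: 11.18
eef_pos: [562.5, -69.3, -5.9]
eef_rot: [0.991, -0.038, 0.005, -0.13]
contact_force: [0.3, 0.2, -1.9]
gripper_width: 55.8
time_s: 11.55
eef_pos: [563.1, -69.2, -8.8]
eef_rot: [0.991, -0.038, 0.006, -0.13]
contact_force: [-0.3, -1.4, -1.8]
gripper_width: 55.3
```

```bash
python3 -m crank '[[0,-0.2,0.3,0,0,0],[0,-0.2,0.35,0,0,0],[0,-0.2,0.35,0,0,0]]'
python3 - <<'E'
from h import *
im,s=cap('wrist','w11.png'); print(s['eef_pos'],s['contact_force'],s['moment'])
im,s=cap('side');cv2.imwrite('pics/s11.png',cv2.resize(im[130:290,170:340,::-1],None,fx=4,fy=4,interpolation=cv2.INTER_CUBIC)[:600])
E
```

```text
time_s: 11.92
eef_pos: [563.9, -66.9, -10.4]
eef_rot: [0.991, -0.037, 0.007, -0.129]
contact_force: [-3.1, -3.9, 8.7]
gripper_width: 55.6
[563.85130866 -66.89937288 -10.43087797] [-3.06900602 -3.93568782  8.73847368] [-0.00300752  0.49707242  0.27539397]
```

View pics/s11.png

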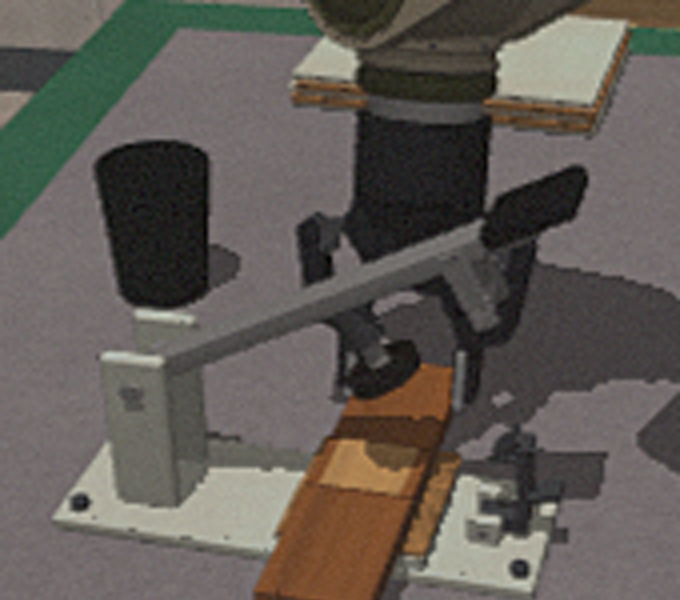

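View pics/w11.png

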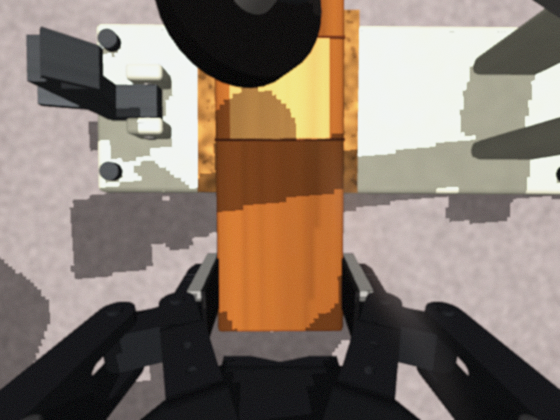

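Run:
```python
from h import *
s=manip.sense();c=cam('wrist',s)
ym=onz(c,(280,139),38);yb=onz(c,(280,191),22);ybb=onz(c,(207,191),22)
print('mend front',ym,'bed front',yb,ybb,'gap',ym[1]-yb[1])
print(onz(c,(217,180),38),onz(c,(343,180),38),onz(c,(199,150),22),onz(c,(357,150),22))
M=pose(-.075,.26)
```

```text
mend front [567.86550811 -12.49613627  38.        ] bed front [566.23123241 -35.31007963  22.        ] [529.67098061 -32.55622665  22.        ] gap 22.813943360294438
[538.18063433 -28.69579721  38.        ] [594.84271769 -32.95359513  38.        ] [527.3635729  -11.83807393  22.        ] [606.28910637 -17.73023224  22.        ]
```

Within a millimetre of centre in both directions. Releasing and backing out along the tool axis, which leads up and away from the lever.

```bash
python3 -m crank '[[0,0,0,0,0,0],[0,0,0,0,0,0],[0,0,0,0,0,0],[0,0,-2,0,0,0],[0,0,-6,0,0,0],[0,0,-12,0,0,0],[0,0,-18,0,0,0],[0,0,-24,0,0,0],[0,0,-24,0,0,0]]' -0.7
python3 - <<'E'
from h import *
im,s=cap('wrist','w12.png'); print(s['eef_pos'],s['contact_force'])
cap('top','t12.png')
im,s=cap('side');cv2.imwrite('pics/s12.png',cv2.resize(im[130:290,170:340,::-1],None,fx=4,fy=4,interpolation=cv2.INTER_CUBIC)[:600])
E
```

```text
time_s: 13.15
eef_pos: [559.3, -129.5, 224.3]
eef_rot: [0.991, -0.037, 0.01, -0.128]
contact_force: [-0.3, -0.4, -0.4]
gripper_width: 72.7
[ 559.25176305 -129.5184098   224.33602849] [-0.28113495 -0.42238301 -0.41996974]
```

View pics/s12.png

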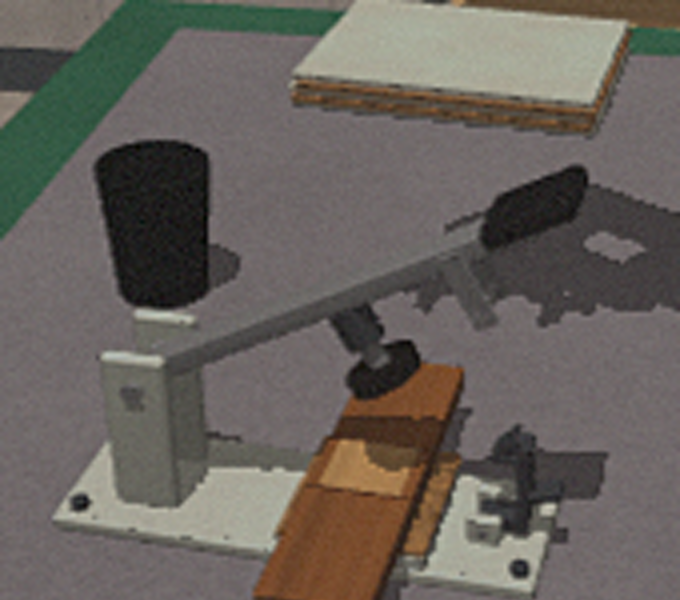

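View pics/w12.png

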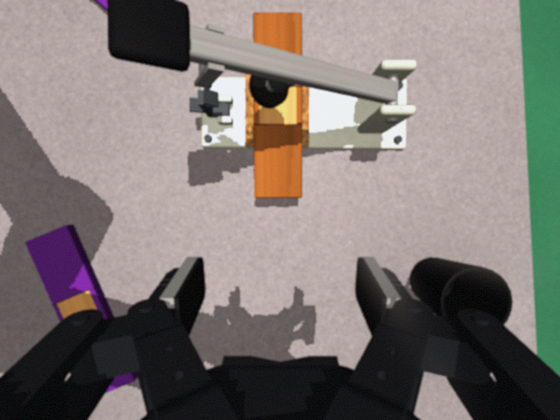

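View pics/t12.png

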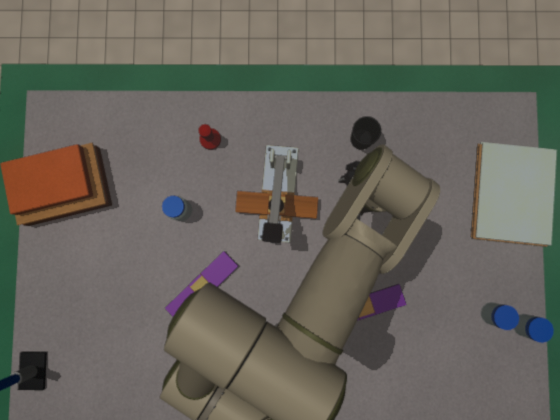

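The board lies squarely across the bed, with the mend under the foot. Now the paddle: shut the fingers, point straight down and move above it.

Run:
```python
from h import *
print(rel([488,13.5,225],pose(-.075,0)).tolist())
# paddle from cameras: dark blob in top + side
t=cv2.imread('pics/t12.png');side=cv2.imread('pics/s12.png')
m=(t.max(2)<40).astype(np.uint8);m[:215]=0;m[250:]=0;m[:,:255]=0;m[:,290:]=0
M=cv2.moments(m);p=(M['m10']/M['m00'],M['m01']/M['m00']);print(p,onz(cam('top'),p,208))
```

```text
[-7.99, -13.24, 2.91, -15.01, -0.05, -0.05]
(272.1986531986532, 232.41077441077442) [484.94222434  13.93526318 208.        ]
```

```bash
python3 -m crank '[[-2.5,-4,0.8,-5,0,0],[-5,-8,1.8,-10,0,0],[-8,-13.2,2.9,-15,0,0],[-8,-13.2,2.9,-15,0,0],[-8,-13.2,2.9,-15,0,0],[-8,-13.2,2.9,-15,0,0]]' 1
python3 - <<'E'
from h import *
im,s=cap('wrist','w13.png'); print(s['eef_pos'],s['contact_force'],R.from_quat(s['eef_rot']).as_matrix().round(2).tolist())
im,s=cap('side');cv2.imwrite('pics/s13.png',cv2.resize(im[80:290,170:380,::-1],None,fx=2.8,fy=2.8,interpolation=cv2.INTER_CUBIC))
E
```

```text
time_s: 14.05
eef_pos: [488.6, 11.7, 225.1]
eef_rot: [0.999, -0.039, 0.001, 0.0]
contact_force: [0.6, -0.1, -0.6]
gripper_width: 0.1
[488.60174263  11.6524663  225.08888124] [ 0.58897558 -0.05384642 -0.56503202] [[1.0, -0.08, 0.0], [-0.08, -1.0, -0.0], [0.0, 0.0, -1.0]]
```

View pics/s13.png

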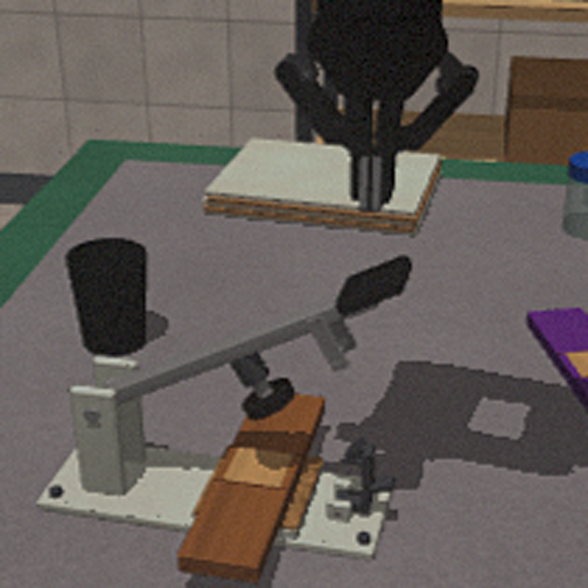

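View pics/w13.png

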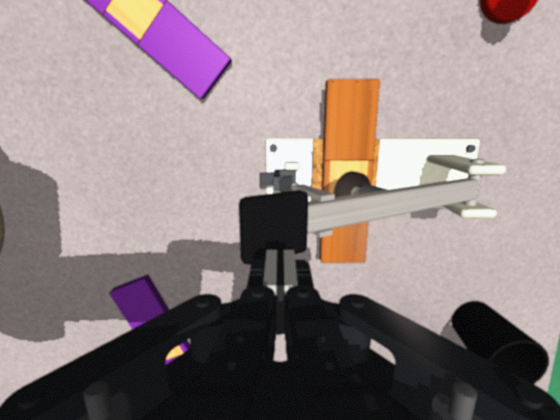

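Run:
```python
from h import *
c=cam('side')
for z in (225,245,255,265,275): print(z,proj(c,[488.6,11.7,z]).round(1))
print('paddle centre pred',proj(c,[488.7,13.5,208]).round(1), 'crop paddle seen', (375/2.8+170,285/2.8+80))
```

```text
225 [301.  170.1]
245 [301.4 160.2]
255 [301.5 155.2]
265 [301.7 150.1]
275 [301.9 144.9]
paddle centre pred [300.6 178.7] crop paddle seen (303.92857142857144, 181.78571428571428)
```

Tip sits at z≈257, i.e. 32 mm behind the TCP. Pressing along the paddle's arc in stages.

```bash
python3 -m crank '[[0,-0.2,2.5,0,0,0],[0,-0.2,4.2,0,0,0],[-0.7,-0.2,6,0,0,0],[-1.4,-0.2,7.6,0,0,0],[-2,-0.2,9,0,0,0],[-2.5,-0.2,10.4,0,0,0],[-2.5,-0.2,10.4,0,0,0]]'
python3 - <<'E'
from h import *
im,s=cap('side');print(s['eef_pos'],s['contact_force']);cv2.imwrite('pics/s14.png',cv2.resize(im[80:290,170:380,::-1],None,fx=2.8,fy=2.8,interpolation=cv2.INTER_CUBIC))
E
```

```text
time_s: 15.02
eef_pos: [464.1, 15.7, 121.6]
eef_rot: [0.999, -0.039, 0.001, 0.0]
contact_force: [-0.1, -0.8, 4.2]
gripper_width: 0.0
[464.1081021   15.66913709 121.6379562 ] [-0.12650574 -0.7566752   4.23968553]
```

View pics/s14.png

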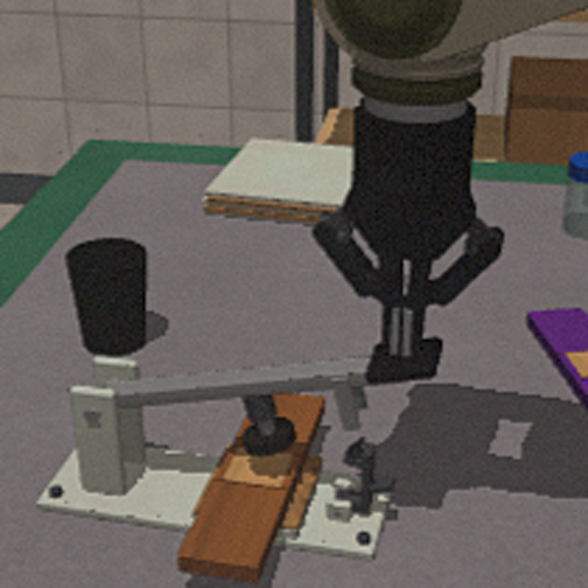

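The lever follows, with 4.2 N at mid-paddle.

```bash
python3 -m crank '[[-0.4,0,1.5,0,0,0],[-0.7,0,3,0,0,0],[-0.9,0,4.3,0,0,0],[-1,0,5.3,0,0,0],[-1,0,5.3,0,0,0]]'; python3 -m crank '[[0,0,0.3,0,0,0],[0,0,0.5,0,0,0],[0,0,0.5,0,0,0]]'
python3 - <<'E'
from h import *
im,s=cap('side');print(s['eef_pos'],s['contact_force']);cv2.imwrite('pics/s15.png',cv2.resize(im[80:290,170:380,::-1],None,fx=2.8,fy=2.8,interpolation=cv2.INTER_CUBIC))
E
```

```text
time_s: 15.7
eef_pos: [455.4, 16.4, 69.6]
eef_rot: [0.999, -0.038, 0.003, 0.001]
contact_force: [0.7, -2.0, 6.8]
gripper_width: -0.1
time_s: 16.08
eef_pos: [455.2, 16.4, 64.9]
eef_rot: [0.999, -0.038, 0.002, 0.001]
contact_force: [-0.7, -1.1, 7.4]
gripper_width: 0.2
[455.16802669  16.41340185  64.94216737] [-0.74393234 -1.1409378   7.399244  ]
```

View pics/s15.png

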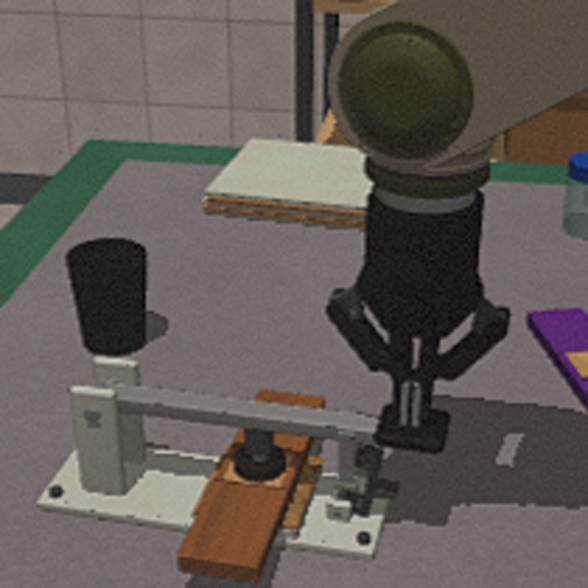

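```bash
python3 -m crank '[[0,0,0.3,0,0,0],[0,0,0.3,0,0,0]]'; python3 -m crank '[[0,0,0.3,0,0,0],[0,0,0.3,0,0,0]]'; python3 -m crank '[[0,0,0.3,0,0,0],[0,0,0.3,0,0,0]]'
```

```text
time_s: 16.38
eef_pos: [455.1, 16.4, 62.1]
eef_rot: [0.999, -0.038, 0.002, 0.001]
contact_force: [-2.5, -0.8, 11.9]
gripper_width: 0.3
time_s: 16.62
eef_pos: [455.0, 16.4, 59.2]
eef_rot: [0.999, -0.038, 0.002, 0.001]
contact_force: [-2.5, -0.4, 13.3]
gripper_width: 0.1
time_s: 16.88
eef_pos: [455.1, 16.4, 56.9]
eef_rot: [0.999, -0.038, 0.003, 0.001]
contact_force: [-5.3, -1.0, 22.2]
gripper_width: 0.3
```

```bash
python3 -m crank '[[0,0,0.2,0,0,0],[0,0,0.2,0,0,0],[0,0,0.2,0,0,0]]'
python3 - <<'E'
from h import *
im,s=cap('side');print(s['eef_pos'],s['contact_force']);cv2.imwrite('pics/s16.png',cv2.resize(im[150:290,180:340,::-1],None,fx=4,fy=4,interpolation=cv2.INTER_CUBIC))
E
```

```text
time_s: 17.25
eef_pos: [455.1, 16.4, 56.0]
eef_rot: [0.999, -0.038, 0.003, 0.001]
contact_force: [-9.0, -0.1, 35.5]
gripper_width: 0.1
[455.13030979  16.41076587  55.95618456] [-8.97755904 -0.09047458 35.47800217]
```

View pics/s16.png

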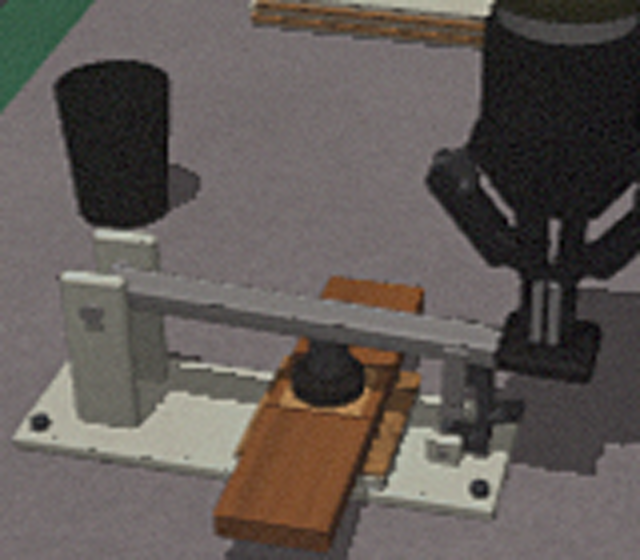

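At the hard stop (35 N, steep rise), with the pawl over the pin. Easing off slowly to see whether the lever stays down.

```bash
python3 -m crank '[[0,0,-0.4,0,0,0],[0,0,-0.8,0,0,0],[0,0,-1.2,0,0,0],[0,0,-1.6,0,0,0],[0,0,-1.6,0,0,0]]'
python3 - <<'E'
from h import *
im,s=cap('side');print(s['eef_pos'],s['contact_force']);cv2.imwrite('pics/s17.png',cv2.resize(im[150:290,180:340,::-1],None,fx=4,fy=4,interpolation=cv2.INTER_CUBIC))
E
```

```text
time_s: 17.92
eef_pos: [454.3, 17.0, 69.1]
eef_rot: [0.999, -0.038, 0.002, 0.001]
contact_force: [0.8, -0.5, -0.1]
gripper_width: 0.1
[454.26826294  17.00072578  69.07773396] [ 0.83468402 -0.54435264 -0.10974544]
```

View pics/s17.png

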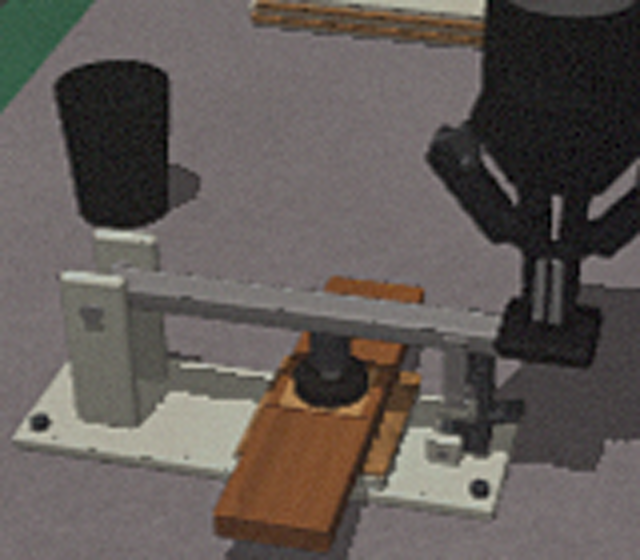

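Contact force is zero and the lever stayed down. Retreating fully for a check.

```bash
python3 -m crank '[[0,0,-3,0,0,0],[0,0,-8,0,0,0],[0,0,-14,0,0,0],[0,8,-18,0,0,0],[0,14,-20,0,0,0],[0,20,-20,0,0,0],[0,20,-20,0,0,0],[0,20,-20,0,0,0]]'
python3 - <<'E'
from h import *
im,s=cap('side');print(s['eef_pos'],s['contact_force']);cv2.imwrite('pics/s18.png',cv2.resize(im[150:290,180:340,::-1],None,fx=4,fy=4,interpolation=cv2.INTER_CUBIC))
im,s=cap('top','t18.png')
cv2.imwrite('pics/t18c.png',cv2.resize(im[110:260,140:400,::-1],None,fx=3,fy=3,interpolation=cv2.INTER_CUBIC))
im,s=cap('side','s18full.png')
E
```

```text
time_s: 18.98
eef_pos: [438.1, -183.3, 268.6]
eef_rot: [0.999, -0.039, 0.001, 0.0]
contact_force: [0.0, 1.1, 0.8]
gripper_width: -0.2
[ 438.08420627 -183.30775528  268.6108902 ] [0.01737149 1.06481351 0.76702911]
```

View pics/s18.png

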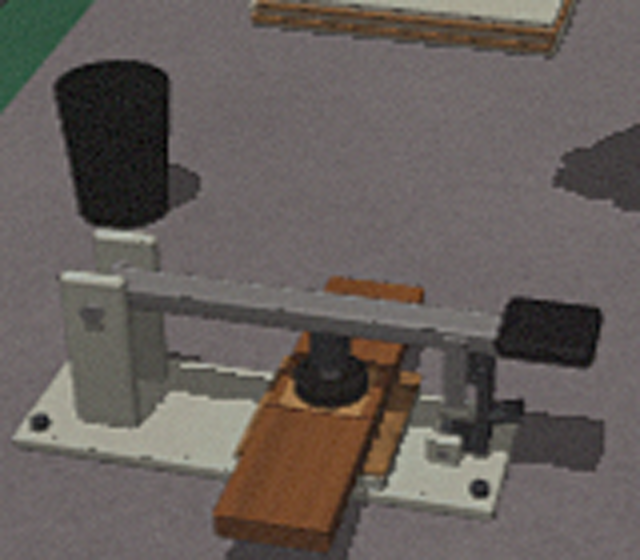

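View pics/t18c.png

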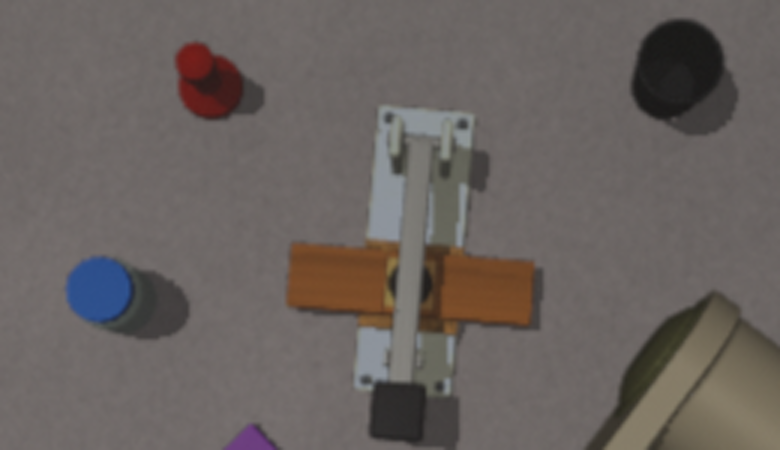

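The lever stays down by itself, the foot is on the mend at crop (330,383), and the jar, stamp and pot are where they were. One last numeric check, then hand in.

Run:
```python
from h import *
c=cam('top')
P=np.array([onz(c,(x/3+140-.4,y/3+110-.4),38)[:2] for x,y in [(290,243),(535,261),(531,326),(288,306)]])
w=P[0]+P[3]-P[1]-P[2];print(P.mean(0),'yaw',np.arctan2(-w[0],w[1]),np.linalg.norm(w)/2)
s=cam('side');print('paddle level pred',(proj(s,[454.3,16.1,97])-[180,150])*4)
a=cv2.imread('pics/top0.png').astype(int);b=cv2.imread('pics/t18.png').astype(int)
for n,(x,y) in (('jar',(174,207)),('stamp',(208,135)),('pot',(366,132))): print(n,abs(a-b)[y-20:y+20,x-20:x+20].mean())
print(manip.sense()['time_s']); print(manip.job_done())
```

```text
[569.10748399   7.535947  ] yaw -0.07162070937247562 219.30671345902002
paddle level pred [543.49211359 320.44949256]
jar 0.69625
stamp 0.7089583333333334
pot 0.7366666666666667
19.125
the job is handed in; nothing more can be done
None
```

The board lies across the cork bed with its mend under the foot, the catch holds the lever down, and I handed the job in at 19.1 s.

**What I did:** I gripped the brown board by its end, slid it in from the side under the raised foot, set it on the cork and let go. I then pressed the paddle along its arc to the stop, reaching 35 N at the wrist, and backed away.

**Last checks:**
- **Board:** its middle measured (569.1, 7.5) mm, against about (569, 7.5) for the bed, good to about 2 mm. Its yaw was −0.072 rad against the clamp's roughly −0.075.
- **Lever:** the paddle stayed at its level position with nothing touching it, and the foot sits on the mend.
- **Foot force:** there is no sensor for it, so I judged the pressing only from the pictures.
- **Bystanders:** jar, stamp and pot look unchanged between the first and last top views.
- **Robot:** it is clear of everything.

**What disagreed:** the first grasp closed on empty air above the board. The fingertips actually sit about 32–40 mm behind the reported TCP, not at it as the description says. I found this from the three camera views and a light touch on the table (11 N), and corrected for it. The board did not move during that miss.

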